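# Right the fallen preserve jar and gauge its lid button

### The job

A preserve jar has been knocked over: stand it upright on the worktop and let go of it. Then take the dial push gauge out of its stand by the black grip and check that same jar's lid: hold the gauge upright with the foot of its sprung plunger on the raised button in the middle of the lid, pressed lightly so that the needle stays inside the heavy band at the top of the dial (plunger about half way in). Finish while still holding the gauge there, and leave the two jars standing behind it as they are.

Things in the scene. Friction and masses are not known exactly. Their poses are not given: they have to be found in the camera images.
- jar: the fallen jar, lying on its side on the worktop: a full glass jar with rounded eight-sided body 60 mm across and a red screw lid 65 mm across and 11 mm high, 99 mm tall, about 0.45 kg, loose. Origin at the centre of its base; its own z axis runs from the base to the lid (level at the start).
- jar_button (a point): the top of the raised round safety button, 25 mm wide and 3 mm high, in the middle of that jar's lid: 0.102 m along the jar's z axis from its origin. The spot to be gauged.
- jar_left: a jar of the same kind standing upright further back, on the left; leave it
- jar_right: a jar of the same kind standing upright further back, to the right of jar_left; leave it
- stand: the gauge's fixed steel stand: round foot 86 mm across and 10 mm high with an upright tube, 36 mm outside and 25.6 mm inside, whose top is 70 mm above the worktop. Origin under its centre, z up. (To the left, above x 0.47 and y 0.25, a wall cabinet hangs 0.595 m over the worktop: keep the arm's elbow and wrist out of it, also on the first move.)
- gauge: dial push gauge, upright in the stand's tube, flange on the tube's top; draw it straight up 60 mm to free it. Axis its own z, origin at the foot of the free plunger. Along z: 8 mm plunger from 0 with 12 mm foot, 20 mm sleeve 0.022 to 0.052, 36 mm flange to 0.057, dial case 56 mm wide, 24 mm thick, centred at 0.083, face to -x. About 0.25 kg, loose.
- gauge_tip (a point): the middle of the plunger's foot face, the end that touches the button; it moves up with the plunger
- gauge_plunger (a joint): how far the plunger is pushed in: 0 fully out, 0.014 m at its stop. Its spring pushes with 1.5 N at the start of the travel and 0.3 N more for each mm (3.6 N half way). The needle turns with it, clockwise from lower left (0) to lower right (0.014); straight up is 0.007 m, the heavy band spans 0.004 to 0.010 m.
- gauge_grip (a point): the middle of the gauge's black round grip, 24 mm thick and 62 mm long, at its top end: 0.147 m along the gauge's z axis from its origin (the grip spans 0.116 to 0.178). Hold the gauge here.

How it is judged:
By the outcome, as a careful person would: the job done as asked, in the order asked, and still so for the second after the job is handed in, while the arm keeps its last pose, push and grip.
It also fails if it takes over 59 s, if anything falls off the work surface, if the arm or the gripper's body presses on something with over 40 N, if the wrist force passes 120 N, or if a joint passes its speed limit or range.

### The arm

A 6-joint arm with a two-finger parallel gripper is mounted at the origin on a cart in front of the work surface, level with it; the furniture and walls round the work are solid. World frame = base frame: x ahead of the robot, y to its left, z up, the work surface at z = 0. Lengths are in m, angles in degrees, forces in N, time in s.
With the tool pointing down it reaches from about 0.325 to 0.775 m from the base axis. Payload 5.5 kg.
Tool frame: the origin (TCP) lies at the very end of the fingers, on their centre line; the grasp point (between the pads) lies 19 mm behind it (env.tcp_to_grasp is the distance from the TCP to the grasp point, in m); z points along the fingers, y is the line along which they close (so a half turn about z gives the same grasp; the last joint's range is limited). The gripper opens to 88 mm and grips with 3 to 60 N. Pads are 20 mm wide; open, the fingers measure 115 mm over their backs; the gripper's body (75 mm by 178 mm) begins 61 mm behind the grasp point.
Start: joints at [67.855, 5.22, 70.514, -0, 104.267, -3.249], TCP at [0.194, 0.568, 0.223] pointing down, gripper open.
Joint ranges: [-164.24, 164.24], [-49.07, 125.15], [9.68, 141.18], [-86.29, 266.29], [3.28, 154.24], [-151.56, 151.56]. Speed limits (degrees/s): [147.25, 147.25, 172.46, 180, 180, 180].

### API

Orientations are given as [roll, pitch, yaw] about the fixed x, y, z axes, in that order (R = Rz(yaw) Ry(pitch) Rx(roll)).
In Python, from rig import env gives the robot as it stands.
- The arm moves only by the tool shift_gripper, called after "Call:" as a command line: name --argument value ..., lists and objects as JSON in quotes. Schema: {"type":"object","properties":{"segments":{"type":"array","items":{"type":"object","properties":{"tx":{"type":"number"},"ty":{"type":"number"},"tz":{"type":"number"},"rz":{"type":"number"}},"additionalProperties":false},"minItems":1,"maxItems":5},"aperture":{"type":"number"},"clamp_n":{"type":"number"},"only":{"type":"string"},"quiet":{"type":"boolean"},"lines":{"type":"string"}},"required":["segments"],"additionalProperties":false}. segments is a list of rows, 1 to 5 of them, each an object with the fields tx, ty, tz (the shift in shares of the most that a row can go, 1 being 62.5 mm), rz (a turn about the tool's z in units of 10 degrees); a field left out counts as zero; each row shifts and turns the commanded pose from where the row before left it, along the tool's axes as they then stand; what a row does not reach is not made up. A row lasts 1/8 s, in which the tool goes at most 0.0625 m and 10.7 degrees, less where a joint would pass 70% of its speed; a pose out of reach is approached as far as the arm can. aperture is the finger opening in m, set as the call begins (left out keeps the last). The fingers move at their own pace and stop on an object; clamp_n is the grip in N (left out, the last holds). Time passes only in rows, so rows that do not move let the fingers close. The tool returns the time, the measured TCP pose, the force, the opening and the grip force at its end. only (a regular expression) keeps the lines of the reply that match it, lines (a string "A,B") keeps lines A to B, and quiet returns only ok. Input that does not fit is refused with a message, and nothing moves.
- env.read_state(): the state, without advancing time (a new reading comes with each control period).
- env.capture(name): name is "scene" or "top" or "wrist"; returns a dict with "img" (400x640x3 uint8, blue, green, red), "fx", "fy", "cx", "cy" (pixels), "T" (4x4, takes a point from camera to world coordinates). Camera axes: x right, y up, looking along -z (the intrinsics and any distortion apply to the point x, -y, -z); pixel columns grow to the right and rows downward; lengths in m; the calibration is good to about 2 mm. A picture is of the moment at which its call begins. There is no depth.
- env.finish_job(): hands the job in; it is judged then, once.
The state is a dict: "time": time; "qpos": joint angles; "joint_velocities": joint speeds; "joint_efforts": joint torques, N m; "eef_pos": TCP position; "eef_rot": TCP orientation; "contact_force": force on the tool from outside, world axes, zero at the start; "wrist_torque": the same for the moment, N m; "opening": finger opening in m; "grasp_force": force on a finger pad.
Only numpy, scipy, OpenCV 4.12 (cv2) and the standard library are available. Lean on these libraries where they do the work, as an engineer would, in place of code of your own. Each camera call takes 0.05 s, during which the arm holds its last target. There are 200 camera calls.

## Working session

There is one attempt and no reset: what is moved stays moved. The work goes in short steps, Python scripts to look and compute and a tool call to move; the robot and the scene stay as the last step left them, time stands still between calls to the robot, and variables do not carry over. Pictures are saved under pics/ and viewed, at most 10 in all, crops included, and the job is handed in when it is done.

```bash
ls; mkdir -p pics
```

Run:
```python
from rig import env
import cv2,numpy as np
print(env.read_state())
for n in("scene","top"):
    c=env.capture(n);cv2.imwrite(f"pics/{n}0.png",c["img"]);np.savez(f"pics/{n}0.npz",**{k:v for k,v in c.items() if k!="img"})
    print(n,{k:v for k,v in c.items() if k!="img"})
```

```text
pics
rig.py
{'time': 0.0, 'qpos': array([ 6.78568261e+01,  5.26299362e+00,  7.05813528e+01, -1.82485374e-03,
        1.04265710e+02, -3.24944371e+00]), 'joint_velocities': array([-0.06684606,  0.00317631,  0.02007954,  0.03733102,  0.04639499,
        0.04294895]), 'joint_efforts': array([-8.35949413e-04, -4.46447396e+01, -4.06442893e+01,  6.96535455e-02,
        2.95207382e-02, -1.00212433e-04]), 'eef_pos': array([0.19419813, 0.56739605, 0.22151326]), 'eef_rot': array([-1.79890021e+02, -4.47171817e-03,  1.61105818e+02]), 'contact_force': array([-0.1840776 , -0.54732292, -0.63653258]), 'wrist_torque': array([-0.04958004,  0.02302579, -0.00345928]), 'grasp_force': 0.0, 'opening': 0.0875417436012999}
scene {'fx': 390.55722215071415, 'fy': 390.55722215071415, 'cx': 331.1782453084172, 'cy': 200.4202162384774, 'T': array([[ 0.52978247,  0.64981389, -0.54504353,  0.04184209],
       [-0.84807192,  0.41362159, -0.33119662, -0.38313541],
       [ 0.01022561,  0.63769827,  0.77021838,  0.81580113],
       [ 0.        ,  0.        ,  0.        ,  1.        ]])}
top {'fx': 437.0652557626525, 'fy': 437.0652557626525, 'cx': 324.7604845098275, 'cy': 199.96306048512704, 'T': array([[-0.02614171,  0.98203362, -0.18688654,  0.32810458],
       [-0.99932367, -0.0305087 , -0.02052874, -0.09500268],
       [-0.02586158,  0.18622349,  0.98216699,  1.22107504],
       [ 0.        ,  0.        ,  0.        ,  1.        ]])}
```
View pics/scene0.png

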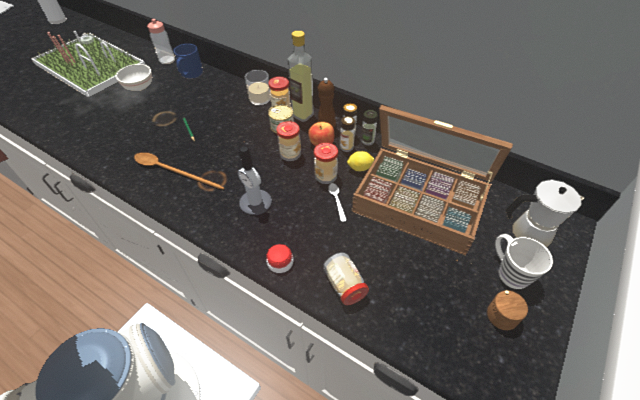

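View pics/top0.png

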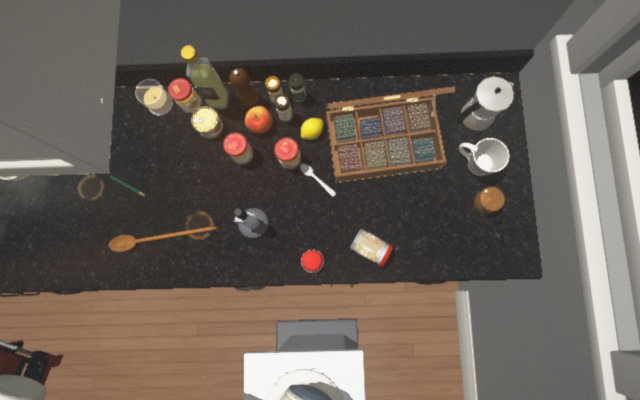

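The scene view shows the fallen jar at about (345,278), lid toward (352,292), the gauge in its stand at about (255,190), and the standing jars at (290,140) and (325,162). In the top view the jar is at (371,248), lid to the right, and the gauge at (252,222). Next I'll take enlarged crops.

Run:
```python
import cv2,numpy as np
s=cv2.imread("pics/scene0.png");t=cv2.imread("pics/top0.png")
def crop(i,x,y,w,h):return cv2.resize(i[y:y+h,x:x+w],(400,300),interpolation=cv2.INTER_CUBIC)
a=np.vstack([np.hstack([crop(s,310,240,80,60+0),crop(t,336,218,80,60)]),np.hstack([crop(s,200,140,107,80),crop(t,212,190,80,60)])])
cv2.imwrite("pics/crops.png",a)
```

View pics/crops.png

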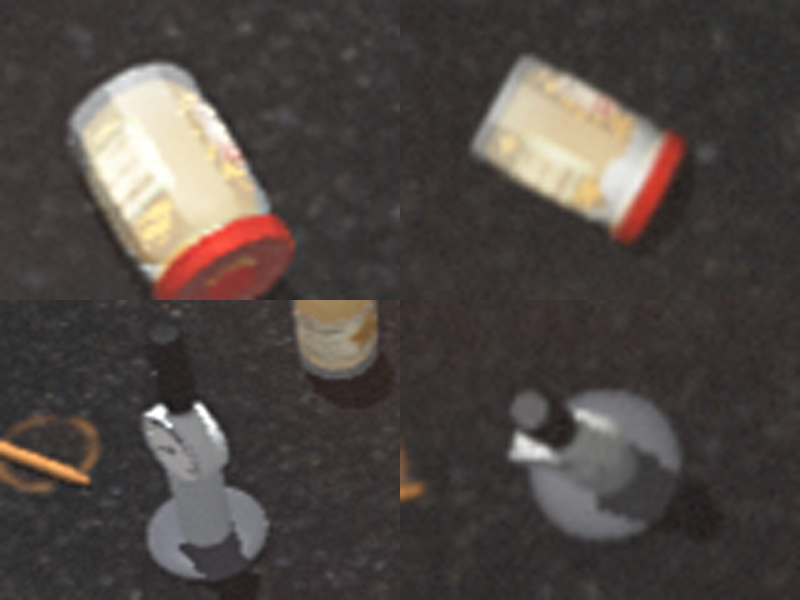

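Crop readings:
- **Jar, top view:** base corners (361,229.4) and (351,248.4), lid-end corners (392.6,246) and (382.4,266.4).
- **Grip top centre:** scene (243.6,148.8), top (237.6,211.6).
- **Stand foot centre:** scene (255.3,202.1), top (253.2,223).

Create h.py:
```python
import numpy as np
from rig import env
def cam(f): return dict(np.load(f))
def ray(c,u,v):
    d=c["T"][:3,:3]@np.array([(u-c["cx"])/c["fx"],-(v-c["cy"])/c["fy"],-1]); return c["T"][:3,3],d
def at(c,u,v,z):
    o,d=ray(c,u,v); return o+d*(z-o[2])/d[2]
def pix(c,p):
    q=c["T"][:3,:3].T@(np.array(p)-c["T"][:3,3]); return c["cx"]+c["fx"]*q[0]/-q[2], c["cy"]+c["fy"]*q[1]/q[2]
```

Run:
```python
from h import *
np.set_printoptions(precision=4,suppress=True)
s,t=cam("pics/scene0.npz"),cam("pics/top0.npz")
print("grip",at(s,243.6,148.8,.196),at(t,237.6,211.6,.196))
print("foot",at(s,255.3,202.1,.01),at(t,253.2,223,.01))
P=[at(t,u,v,.032) for u,v in((361,229.4),(351,248.4),(392.6,246),(382.4,266.4))]
b=(P[0]+P[1])/2;l=(P[2]+P[3])/2
print(P,"base",b,"lid",l,np.linalg.norm(l-b),np.degrees(np.arctan2(*(l-b)[1::-1])),np.linalg.norm(P[0]-P[1]),np.linalg.norm(P[2]-P[3]))
print("red",at(t,312,261,.04), "left",at(t,236,142,.1),"right",at(t,287,146,.1),"spoonend",at(t,334,194,0),"box",at(t,338,180,.03))
print(pix(s,(b)),pix(s,l))
```

```text
grip [0.5031 0.1356 0.196 ] [0.5013 0.1353 0.196 ]
foot [0.4987 0.1307 0.01  ] [0.499  0.1328 0.01  ]
[array([ 0.4695, -0.1669,  0.032 ]), array([ 0.4187, -0.1377,  0.032 ]), array([ 0.422 , -0.2503,  0.032 ]), array([ 0.3682, -0.22  ,  0.032 ])] base [ 0.4441 -0.1523  0.032 ] lid [ 0.3951 -0.2352  0.032 ] 0.09628810218002651 -120.61496809227714 0.05866151196332243 0.06171737296386302
red [ 0.3873 -0.0317  0.04  ] left [0.7077 0.1633 0.1   ] right [0.6917 0.0258 0.1   ] spoonend [ 0.5769 -0.0963  0.    ] box [ 0.6104 -0.1086  0.03  ]
(np.float64(335.2347022247602), np.float64(262.5004576254773)) (np.float64(355.96378678710624), np.float64(297.040918930241))
```

Jar base is at about (0.444,-0.152), with its axis at -120.6°. The gauge axis is at about (0.501,0.134). Going above the lid first.

The rows are not in the units I measure in: shifts go in shares of 62.5 mm and turns go in units of 10 degrees. I convert before sending: -0.046 m is -0.736, -0.03 m is -0.48.

Call:
shift_gripper --segments '[{"tx": -0.48, "ty": -0.736}, {"tx": -0.48, "ty": -0.736}, {"tx": -0.48, "ty": -0.736}, {"tx": -0.48, "ty": -0.736}, {"tx": -0.48, "ty": -0.736}]' --aperture 0.088

```text
time: 0.72
eef_pos: [0.2617, 0.2997, 0.2222]
eef_rot: [-180.0, 0.0, 161.1]
contact_force: [0.9, -0.3, 1.4]
opening: 0.088
grasp_force: 0.0
```

Call:
shift_gripper --segments '[{"tx": -0.48, "ty": -0.736}, {"tx": -0.48, "ty": -0.736}, {"tx": -0.48, "ty": -0.736}, {"tx": -0.48, "ty": -0.736}, {"tx": -0.48, "ty": -0.736}]'

```text
time: 1.35
eef_pos: [0.3291, 0.0336, 0.2225]
eef_rot: [180.0, 0.0, 161.1]
contact_force: [0.8, 0.2, -0.9]
opening: 0.0881
grasp_force: 0.0
```

Call:
shift_gripper --segments '[{"tx": -0.48, "ty": -0.736}, {"tx": -0.48, "ty": -0.736}, {"tx": -0.48, "ty": -0.736}, {"tx": -0.48, "ty": -0.736}, {"tx": -0.48, "ty": -0.736}]'

```text
time: 1.98
eef_pos: [0.3966, -0.2328, 0.2223]
eef_rot: [180.0, -0.0, 161.1]
contact_force: [0.4, 0.9, -0.3]
opening: 0.0881
grasp_force: 0.0
```

Call:
shift_gripper --segments '[{"rz": 1.02}, {"rz": 1.02}, {"rz": 1.02}, {"rz": 1.02}, {"rz": 1.02}]'

```text
time: 2.6
eef_pos: [0.3965, -0.2308, 0.2221]
eef_rot: [-180.0, -0.0, 109.8]
contact_force: [-1.5, -0.3, 0.2]
opening: 0.0878
grasp_force: 0.0
```

Call:
shift_gripper --segments '[{"rz": 1.02}, {"rz": 1.02}, {"rz": 1.02}, {"rz": 1.02}, {"rz": 1.02}]'

```text
time: 3.22
eef_pos: [0.3965, -0.2307, 0.2221]
eef_rot: [-179.9, -0.0, 58.8]
contact_force: [-0.4, 0.8, 0.2]
opening: 0.0879
grasp_force: 0.0
```

Call:
shift_gripper --segments '[{}]'

```text
time: 3.35
eef_pos: [0.3965, -0.2308, 0.2222]
eef_rot: [-180.0, -0.0, 59.2]
contact_force: [-0.2, 0.2, -0.3]
opening: 0.0881
grasp_force: 0.0
```

Run:
```python
from h import *
import cv2
c=env.capture("wrist");cv2.imwrite("pics/w1.png",c["img"]);np.savez("pics/w1.npz",**{k:v for k,v in c.items() if k!="img"})
st=env.read_state();print(st["eef_pos"],st["eef_rot"],st["qpos"])
for p in((.444,-.152,.03),(.3951,-.2352,.03)):print(pix(c,p))
```

```text
[ 0.39647611 -0.2308103   0.22229809] [-1.79963213e+02 -1.85711951e-03  5.93123740e+01] [-3.44557694e+01 -1.65619759e+01  9.09173557e+01 -5.86337024e-04
  1.05681450e+02 -3.76830227e+00]
(np.float64(317.82368514027763), np.float64(98.74347197947777))
(np.float64(318.3452272084437), np.float64(194.34831840408285))
```

View pics/w1.png

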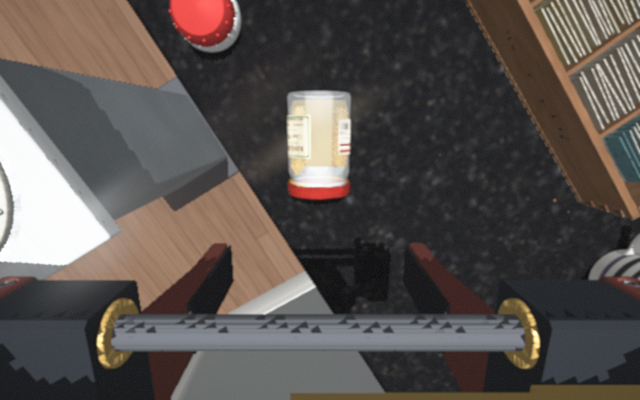

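The wrist view shows the jar centred (columns 287–351, lid end at row 198), which matches the prediction. Descend and close.

To row units: 0.052 m is 0.832, 0.045 m is 0.72.

Call:
shift_gripper --segments '[{"tz": 0.832}, {"tz": 0.832}, {"tz": 0.832}, {"tz": 0.72}, {"tz": 0.112}]'

```text
time: 4.03
eef_pos: [0.3944, -0.2294, 0.0111]
eef_rot: [-179.6, -0.0, 59.3]
contact_force: [-0.1, 1.4, 0.8]
opening: 0.0876
grasp_force: 0.0
```

Call:
shift_gripper --segments '[{}, {}, {}, {}, {}]' --aperture 0.05 --clamp_n 12

```text
time: 4.65
eef_pos: [0.3977, -0.2317, 0.0168]
eef_rot: [179.8, 0.0, 59.1]
contact_force: [-1.0, -0.6, 6.7]
opening: 0.0641
grasp_force: 12.0
```

To row units: -0.008 m is -0.128, -0.0072 m is -0.1152.

Call:
shift_gripper --segments '[{"tx": 0.0528, "tz": -0.128}, {"tx": 0.0528, "tz": -0.128}, {"tx": 0.0736, "tz": -0.1152}, {"tx": 0.0736, "tz": -0.1152}, {"tx": 0.0928, "tz": -0.1008}]'

```text
time: 5.28
eef_pos: [0.4078, -0.2121, 0.0518]
eef_rot: [-180.0, 0.0, 59.1]
contact_force: [-0.6, 0.6, -2.4]
opening: 0.0645
grasp_force: 12.0
```

Call:
shift_gripper --segments '[{"tx": 0.0928, "tz": -0.1008}, {"tx": 0.1088, "tz": -0.0832}, {"tx": 0.1088, "tz": -0.0832}]'

```text
time: 5.65
eef_pos: [0.4179, -0.1952, 0.0684]
eef_rot: [180.0, -0.0, 59.1]
contact_force: [-0.0, -0.1, -3.5]
opening: 0.0642
grasp_force: 12.0
```

Run:
```python
from h import *
import cv2
c=env.capture("scene");i=c["img"][190:340,250:450];cv2.imwrite("pics/s2.png",cv2.resize(i,(800,600),interpolation=cv2.INTER_CUBIC))
```

```text
(no output)
```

View pics/s2.png

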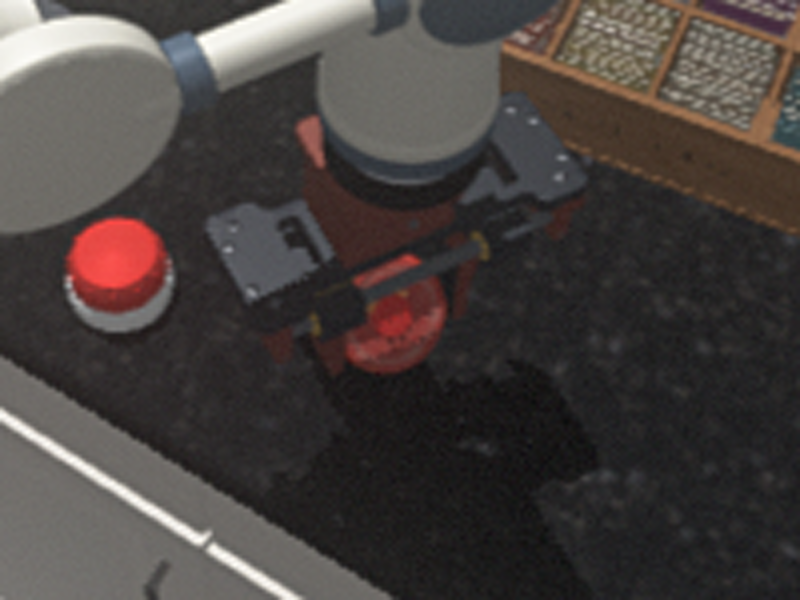

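The lid face is now turned up toward the camera, so the jar is pivoting in the fingers as planned. Finishing the arc.

To row units: 0.0085 m is 0.136, 0.0081 m is 0.1296.

Call:
shift_gripper --segments '[{"tx": 0.1216, "tz": -0.0624}, {"tx": 0.1216, "tz": -0.0624}, {"tx": 0.1296, "tz": -0.04}, {"tx": 0.1296, "tz": -0.04}, {"tx": 0.136, "tz": -0.016}]'

```text
time: 6.32
eef_pos: [0.4386, -0.1611, 0.0825]
eef_rot: [180.0, -0.0, 59.1]
contact_force: [-1.0, -0.8, 2.1]
opening: 0.0643
grasp_force: 12.0
```

Call:
shift_gripper --segments '[{"tx": 0.136, "tz": -0.016}, {"tx": 0.136, "tz": 0.0064}, {"tx": 0.136, "tz": 0.0064}, {"tx": 0.1344, "tz": 0.0304}, {"tx": 0.1328, "tz": 0.0304}]'

```text
time: 6.95
eef_pos: [0.4605, -0.1245, 0.0785]
eef_rot: [180.0, -0.0, 59.1]
contact_force: [-1.9, 2.5, 9.3]
opening: 0.0643
grasp_force: 12.0
```

Call:
shift_gripper --segments '[{}, {}]'

```text
time: 7.2
eef_pos: [0.4602, -0.1247, 0.0784]
eef_rot: [180.0, -0.0, 59.1]
contact_force: [0.5, 1.9, 5.0]
opening: 0.0646
grasp_force: 12.0
```

Run:
```python
from h import *
import cv2
c=env.capture("scene");a=c["img"][170:320,270:370]
d=env.capture("wrist")["img"]
cv2.imwrite("pics/s3.png",np.hstack([cv2.resize(a,(320,480)),cv2.resize(d,(480,480))]))
```

```text
(no output)
```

View pics/s3.png

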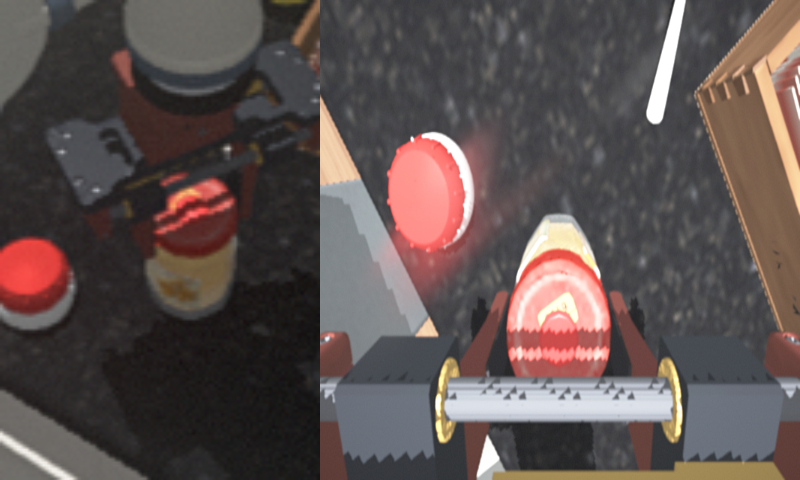

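The jar looks close to upright. The base's far edge is at wrist (320,179) and the lid's far rim at about (319,208). Checking the lean numerically.

Run:
```python
from h import *
c=env.capture("wrist");st=env.read_state();p=st["eef_pos"];y=np.radians(st["eef_rot"][2]);x=np.array([np.cos(y),np.sin(y),0])
for th in(70,75,80,85,90,95):
    t=np.radians(th);ax=-x*np.cos(t)+np.array([0,0,1])*np.sin(t);n=x*np.sin(t)+np.array([0,0,1])*np.cos(t)
    L=p+[0,0,.019]; b=L-ax*.0935
    print(th,pix(c,b+n*.03),pix(c,L+ax*.0055+n*.0325),pix(c,L+ax*.0085), "lowest",min((b+n*.03)[2],(b-n*.03)[2]))
```

```text
70 (np.float64(316.8048793009645), np.float64(139.18884743877817)) (np.float64(316.2606343915322), np.float64(234.0916903101298)) (np.float64(316.3749709160056), np.float64(296.03389081734554)) lowest -0.0006821130056442349
75 (np.float64(316.8242799834206), np.float64(149.69553098826532)) (np.float64(316.2835753566627), np.float64(228.90518689578346)) (np.float64(316.3723795113764), np.float64(294.83452412768884)) lowest -0.0006388847734952602
80 (np.float64(316.8405670149361), np.float64(160.31000154901014)) (np.float64(316.3070779937576), np.float64(224.34055566650633)) (np.float64(316.37026359015624), np.float64(293.52414265054546)) lowest 0.0001507811009588871
85 (np.float64(316.8539719088591), np.float64(171.01725462571915)) (np.float64(316.3308649513375), np.float64(220.41608903013568)) (np.float64(316.3686450096291), np.float64(292.11349608926804)) lowest 0.0016808747836002955
90 (np.float64(316.8646907949112), np.float64(181.80826839316438)) (np.float64(316.35467922854616), np.float64(217.139303109155)) (np.float64(316.36754090077267), np.float64(290.6144696143798)) lowest 0.00393975133760825
95 (np.float64(316.8728877105283), np.float64(192.67891155858797)) (np.float64(316.3782871679317), np.float64(214.50822118980105)) (np.float64(316.3669633629684), np.float64(289.0399572950601)) lowest 0.0016808747836002925
```

Within a few degrees of vertical. Lower gently, release, and rise.

To row units: 0.001 m is 0.016.

Call:
shift_gripper --segments '[{"tz": 0.016}, {"tz": 0.016}, {}]' --clamp_n 5

```text
time: 7.72
eef_pos: [0.4598, -0.1251, 0.0768]
eef_rot: [180.0, -0.0, 59.1]
contact_force: [-1.3, 1.9, 8.3]
opening: 0.0642
grasp_force: 5.0
```

Call:
shift_gripper --segments '[{}, {}, {}, {}]' --aperture 0.088

```text
time: 8.22
eef_pos: [0.4596, -0.1252, 0.0759]
eef_rot: [-180.0, 0.0, 59.1]
contact_force: [0.3, -0.0, -0.7]
opening: 0.0879
grasp_force: 0.0
```

Call:
shift_gripper --segments '[{"tz": -0.16}, {"tz": -0.48}, {"tz": -0.8}, {"tz": -0.96}, {}]'

```text
time: 8.85
eef_pos: [0.4616, -0.1259, 0.2331]
eef_rot: [179.4, -0.1, 59.1]
contact_force: [0.1, 0.1, -1.0]
opening: 0.0878
grasp_force: 0.0
```

Run:
```python
from h import *
import cv2
c=env.capture("wrist");cv2.imwrite("pics/w4.png",c["img"]);np.savez("pics/w4.npz",**{k:v for k,v in c.items() if k!="img"})
d=env.capture("top");cv2.imwrite("pics/top4.png",d["img"])
s=env.capture("scene");cv2.imwrite("pics/scene4.png",s["img"])
cv2.imwrite("pics/v4.png",np.vstack([np.hstack([cv2.resize(c["img"][100:400,120:520],(400,300)),cv2.resize(s["img"][200:290,290:410],(400,300))])]))
```

```text
(no output)
```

View pics/v4.png

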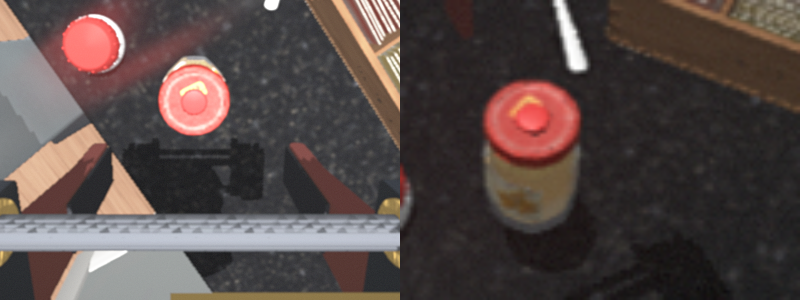

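The jar stands on its own, with its button at wrist (314,201) and scene (329.9,235.1). Computing the button position and moving over the gauge.

To row units: 0.0487 m is 0.7792, -0.0197 m is -0.3152.

Call:
shift_gripper --segments '[{"tx": 0.7792, "ty": -0.3152}, {"tx": 0.7792, "ty": -0.3152}, {"tx": 0.7792, "ty": -0.3152}, {"tx": 0.7792, "ty": -0.3152}, {"tx": 0.7792, "ty": -0.3152}]'

```text
time: 9.62
eef_pos: [0.4996, 0.1358, 0.2239]
eef_rot: [-179.9, 0.1, 59.1]
contact_force: [0.4, -0.6, 0.4]
opening: 0.088
grasp_force: 0.0
```

Call:
shift_gripper --segments '[{}]'

```text
time: 9.75
eef_pos: [0.4993, 0.1371, 0.2234]
eef_rot: [-179.8, 0.2, 59.4]
contact_force: [-0.6, 0.1, 0.1]
opening: 0.0879
grasp_force: 0.0
```

Run:
```python
from h import *
import cv2
s=cam("pics/scene0.npz");w=cam("pics/w4.npz")
print("button",at(w,314,201,.102),at(s,329.9,235.1,.102))
c=env.capture("wrist");cv2.imwrite("pics/w5.png",c["img"]);np.savez("pics/w5.npz",**{k:v for k,v in c.items() if k!="img"})
st=env.read_state();print(st["eef_pos"],st["eef_rot"],pix(c,(.501,.134,.196)),pix(c,(.501,.134,.07)))
```

```text
button [ 0.46205258 -0.12263876  0.102     ] [ 0.46104393 -0.1265392   0.102     ]
[0.49947661 0.13532392 0.22384798] [-1.79829068e+02  1.76585163e-01  5.92794210e+01] (np.float64(322.00258714203693), np.float64(248.5296256896249)) (np.float64(320.9390750991789), np.float64(199.82174918049108))
```

View pics/w5.png

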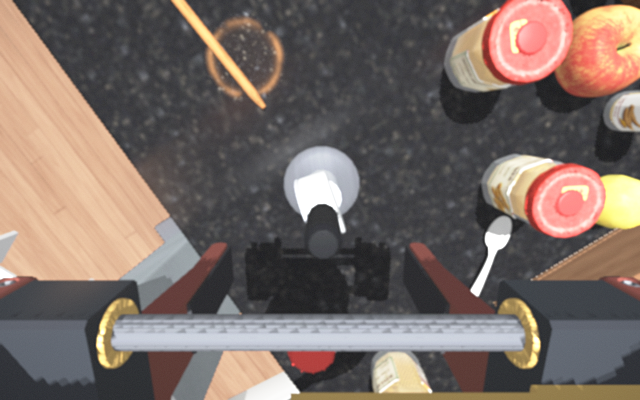

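The wrist view shows the grip top near (322,240), the stand foot centre near (321,184), and both fingers either side in column.

Run:
```python
from h import *
import cv2
w=cam("pics/w5.npz")
print("top",at(w,322,240,.196),"foot",at(w,321.5,184,.01),"tube",pix(w,(.501,.134,.01)))
i=cv2.cvtColor(cv2.imread("pics/w5.png"),cv2.COLOR_BGR2GRAY)
for r in range(196,264,3): print(r,i[r,298:350:3])
```

```text
top [0.50371339 0.13862911 0.196     ] foot [0.50382392 0.13697719 0.01      ] tube (np.float64(320.67057050665727), np.float64(187.52448501455234))
196 [255 255 255 255 255 255 255 255 255 255 255 255 253 255 255 172 179 175]
199 [255 255 255 255 255 255 255 255 255 255 255 255 242 255 255 171 178 172]
202 [255 255 255 255 255 255 255 255 255 255 255 255 255 255 255 171 175 168]
205 [225 255 255 255 255 255 140  56  53  56 163 255 255 248 222 172 167 164]
208 [167 255 255 255 255  64  58  58  57  60  55  50 255 238 177 171 161 116]
211 [148 255 255 255 130  56  59  57  61  58  58  56  73 233 182 161 125  61]
214 [ 67 211 255 233  52  53  60  61  60  59  55  57  55 142 199  93  63  67]
217 [ 63  78 255 166  58  56  61  58  58  58  60  57  55 120 232  84  62  63]
220 [ 62  61 239 113  54  58  57  58  58  58  56  55  57  86 255 131  66  79]
223 [ 62  68  86  63  54  58  59  56  55  59  58  61  58  57 255 196  62  78]
226 [ 65  67  67  53  57  59  63  60  60  60  59  57  57  50 255 251  79  76]
229 [ 66  61  62  54  57  57  61  63  63  68  60  59  58  56 193 255 105  71]
232 [ 78  70  63  55  57  60  76  88  87  88  83  69  58  57 102 202  77  64]
235 [83 74 58 57 61 74 84 84 82 83 83 80 68 57 56 64 63 66]
238 [63 65 58 55 68 81 79 83 82 82 83 81 81 59 54 62 65 65]
241 [63 66 57 54 74 80 80 80 79 80 77 79 79 67 52 62 65 64]
244 [69 68 57 54 76 77 76 75 77 78 76 78 75 68 52 62 67 64]
247 [62 60 55 51 72 76 74 76 75 74 77 75 75 67 52 57 58 62]
250 [37 43 42 47 69 78 76 74 75 74 71 76 69 54 42 40 38 40]
253 [42 42 42 47 48 68 73 73 72 75 73 74 64 51 45 38 41 39]
256 [61 62 61 70 67 56 65 73 72 73 67 59 61 66 72 63 56 59]
259 [38 36 36 33 35 37 39 41 45 42 39 45 42 42 43 44 36 40]
262 [36 38 38 39 38 38 37 38 39 36 37 41 38 43 46 39 39 39]
```

To row units: 0.001 m is 0.016, 0.025 m is 0.4.

Call:
shift_gripper --segments '[{"tx": 0.016, "ty": 0.016, "tz": 0.4}, {"tz": 0.4}, {"tz": 0.304}, {"tz": 0.128}, {}]'

```text
time: 10.42
eef_pos: [0.5015, 0.1342, 0.1489]
eef_rot: [-180.0, 0.0, 59.1]
contact_force: [0.3, -0.4, 0.2]
opening: 0.088
grasp_force: 0.0
```

Call:
shift_gripper --segments '[{}, {}, {}, {}, {}]' --aperture 0.01 --clamp_n 30

```text
time: 11.05
eef_pos: [0.5017, 0.1347, 0.1493]
eef_rot: [180.0, -0.0, 59.1]
contact_force: [0.3, -0.2, 0.3]
opening: 0.0415
grasp_force: 0.0
```

Call:
shift_gripper --segments '[{}, {}]'

```text
time: 11.3
eef_pos: [0.5016, 0.1347, 0.1491]
eef_rot: [-180.0, 0.0, 59.1]
contact_force: [-0.3, 0.3, 1.5]
opening: 0.0236
grasp_force: 30.0
```

To row units: -0.02 m is -0.32, -0.01 m is -0.16.

Call:
shift_gripper --segments '[{"tz": -0.16}, {"tz": -0.32}, {"tz": -0.32}, {"tz": -0.32}, {"tz": -0.32}]'

```text
time: 11.92
eef_pos: [0.5019, 0.1347, 0.2417]
eef_rot: [179.9, -0.1, 59.1]
contact_force: [0.8, 0.2, -1.2]
opening: 0.0235
grasp_force: 30.0
```

Call:
shift_gripper --segments '[{"tz": -0.32}, {"tz": -0.16}, {}, {}]'

```text
time: 12.42
eef_pos: [0.5015, 0.1346, 0.2685]
eef_rot: [-179.9, 0.0, 59.1]
contact_force: [0.4, 0.2, -2.1]
opening: 0.0234
grasp_force: 30.0
```

Run:
```python
from h import *
import cv2
np.set_printoptions(precision=4,suppress=True)
c=env.capture("wrist");cv2.imwrite("pics/w6.png",c["img"])
st=env.read_state();p=st["eef_pos"];print(p,st["eef_rot"],st["wrist_torque"])
t=p-[0,0,.131];print("tip",pix(c,t),"flange",pix(c,t+[0,0,.052]),"dialtop",pix(c,t+[0,0,.111]))
s=env.capture("scene");print("scene tip",pix(s,t),"fl",pix(s,t+[0,0,.0545]))
u,v=map(int,pix(s,t)); a=s["img"][v-60:v+30,u-60:u+60]
cv2.imwrite("pics/v6.png",np.hstack([cv2.resize(c["img"][100:300,220:420],(400,400),interpolation=cv2.INTER_CUBIC),cv2.resize(a,(400,400*3//4)) if 0 else cv2.resize(a,(400,400))]));print(u-60,v-60)
```

```text
[0.5015 0.1346 0.2682] [-179.9301    0.0653   59.1048] [-0.0761  0.0561 -0.0109]
tip (np.float64(317.14067342781567), np.float64(203.84795838256517)) flange (np.float64(316.9536144636731), np.float64(220.66936567320323)) dialtop (np.float64(316.6248542202628), np.float64(250.23335893448976))
scene tip (np.float64(247.45233510959346), np.float64(167.31540941123126)) fl (np.float64(243.79992257269782), np.float64(150.73859573389066))
187 107
```

View pics/v6.png

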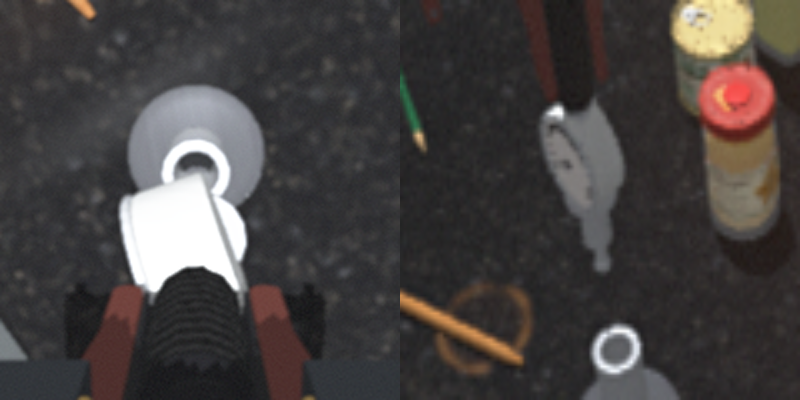

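The gauge is free and hanging straight. Its tip is seen at scene (247,167.3) and was predicted at (247.5,167.3). Refining the button position by code in both fixed views.

Run:
```python
from h import *
import cv2
for n in("scene","top"):
    c=env.capture(n);cv2.imwrite(f"pics/{n}7.png",c["img"])
    u,v=pix(c,(.461,-.1245,.102));print(n,u,v);u,v=round(u),round(v)
    a=c["img"][v-11:v+14,u-13:u+14].astype(int)
    print(u-13,v-11);print("\n".join(" ".join("%3d"%x for x in r) for r in a[:,:,2]));
    if n=="scene":print();print("\n".join(" ".join("%3d"%x for x in r) for r in a[4:18,:,1]))
```

```text
scene 329.10861122692 234.7054387230751
316 224
 45  46  47  55  59  51  53  75 104 125 139 137 137 145 147 142 135 123 105  72  45  39  40  48  56  51  45
 46  47  46  58  64  80 121 177 219 223 222 203 210 236 238 243 243 245 229 174 111  68  45  45  49  48  50
 46  37  40  57 108 179 220 217 214 221 230 236 243 245 244 238 232 245 242 234 218 164 108  67  39  37  47
 37  35  58 129 196 221 215 212 222 228 229 231 233 233 232 233 234 236 238 235 234 235 214 156  73  39  41
 38  65 130 205 226 215 218 224 225 224 224 230 237 234 227 227 226 229 232 235 239 240 234 206 139  62  40
 54 120 200 216 200 216 226 224 223 225 235 249 255 254 241 229 224 224 227 231 235 240 235 216 198 128  61
 98 175 210 202 216 226 224 224 224 236 249 247 238 248 254 250 231 224 225 229 232 234 231 217 213 198 127
156 220 221 223 227 227 224 224 232 247 251 242 245 247 247 247 239 222 223 226 228 231 233 231 223 221 188
171 228 225 228 225 223 223 231 246 250 246 248 249 248 248 247 243 230 223 224 227 229 232 234 233 216 197
200 228 229 226 224 223 229 247 252 244 251 251 250 250 250 249 249 242 221 222 
[... 5209 characters left out ...]
 227 226 227 228 226 228 225 212 200 166 105  55  40
 53  60 118 175 201 220 224 223 224 225 225 225 226 225 227 226 226 227 228 228 222 208 181 129  75  42  31
 46  57  98 147 161 194 217 224 225 224 225 227 226 225 226 226 228 229 226 220 209 182 139  86  48  41  39
 38  46  72 118 146 155 187 209 220 223 226 225 226 226 227 225 225 222 216 195 171 140  92  53  47  40  44
 41  38  48  91 131 141 162 171 187 205 217 221 223 220 221 219 215 203 175 149 122  97  64  43  45  40  40
 37  40  45  60  86 118 142 133 142 157 175 179 186 188 188 184 173 148 126 116 101  75  53  39  32  43  39
 42  37  43  47  59  78  96 105 113 115 129 137 141 144 146 135 122 111 105  98  83  56  45  42  39  40  43
```

The button matches (0.461,-0.1245,0.102) in both views to within 0.5 px. Moving over it.

To row units: -0.04 m is -0.64, -0.02 m is -0.32.

Call:
shift_gripper --segments '[{"tx": -0.32, "ty": 0.128}, {"tx": -0.64, "ty": 0.256}, {"tx": -0.64, "ty": 0.256}, {"tx": -0.64, "ty": 0.256}, {"tx": -0.64, "ty": 0.256}]'

```text
time: 13.25
eef_pos: [0.4706, -0.0581, 0.2689]
eef_rot: [-180.0, 0.0, 59.1]
contact_force: [-0.3, 0.3, -2.3]
opening: 0.0231
grasp_force: 30.0
```

Call:
shift_gripper --segments '[{"tx": -0.64, "ty": 0.256}, {"tx": -0.368, "ty": 0.1648}, {"tz": 0.16}, {"tz": 0.16}, {"tz": 0.08}]'

```text
time: 13.88
eef_pos: [0.4611, -0.1233, 0.2428]
eef_rot: [-179.9, 0.0, 59.2]
contact_force: [-0.6, 0.4, -3.3]
opening: 0.0237
grasp_force: 30.0
```

Call:
shift_gripper --segments '[{}, {}, {}, {}]'

```text
time: 14.38
eef_pos: [0.4614, -0.1243, 0.2445]
eef_rot: [180.0, -0.0, 59.1]
contact_force: [0.3, 0.1, -2.1]
opening: 0.0237
grasp_force: 30.0
```

Run:
```python
from h import *
s=env.read_state();print(s["eef_pos"],s["eef_rot"],s["contact_force"])
```

```text
[ 0.46138468 -0.12433276  0.244534  ] [ 1.79971730e+02 -4.84167515e-03  5.91136668e+01] [ 0.29941506  0.12358826 -2.12904869]
```

Call:
shift_gripper --segments '[{"tz": 0.048}, {"tz": 0.048}, {"tz": 0.048}, {}, {}]'

```text
time: 15.0
eef_pos: [0.4613, -0.1244, 0.2353]
eef_rot: [180.0, -0.0, 59.1]
contact_force: [0.2, 0.3, -2.1]
opening: 0.0232
grasp_force: 30.0
```

Call:
shift_gripper --segments '[{"tz": 0.032}, {"tz": 0.032}, {}, {}]'

```text
time: 15.5
eef_pos: [0.4614, -0.1244, 0.2316]
eef_rot: [180.0, -0.0, 59.1]
contact_force: [0.3, 0.1, -0.4]
opening: 0.0236
grasp_force: 30.0
```

Call:
shift_gripper --segments '[{"tz": 0.032}, {"tz": 0.024}, {}, {}]'

```text
time: 16.0
eef_pos: [0.4613, -0.1244, 0.2278]
eef_rot: [180.0, -0.0, 59.1]
contact_force: [0.6, -0.3, 0.5]
opening: 0.0235
grasp_force: 30.0
```

Call:
shift_gripper --segments '[{"tz": 0.016}, {"tz": 0.016}, {}, {}, {}]'

```text
time: 16.62
eef_pos: [0.4613, -0.1244, 0.2258]
eef_rot: [180.0, 0.0, 59.1]
contact_force: [-0.1, -0.2, 1.4]
opening: 0.0233
grasp_force: 30.0
```

Run:
```python
from h import *
import cv2
c=env.capture("scene");s=env.read_state();p=s["eef_pos"];print(p,s["eef_rot"],s["contact_force"],s["grasp_force"])
print("tip",pix(c,p-[0,0,.124]),"dial",pix(c,p-[0,0,.048]))
w=env.capture("wrist")["img"]
cv2.imwrite("pics/s8.png",np.hstack([cv2.resize(c["img"][190:270,285:365],(400,400),interpolation=cv2.INTER_CUBIC),cv2.resize(w[80:300,210:430],(400,400),interpolation=cv2.INTER_CUBIC)]))
```

```text
[ 0.46131094 -0.12436753  0.22578955] [1.79992467e+02 1.38611018e-04 5.91048188e+01] [-0.13994422 -1.50312092  2.40609159] 29.996648454107344
tip (np.float64(329.13221194067376), np.float64(234.63512676001034)) dial (np.float64(329.3602659604028), np.float64(213.62890070543608))
```

View pics/s8.png

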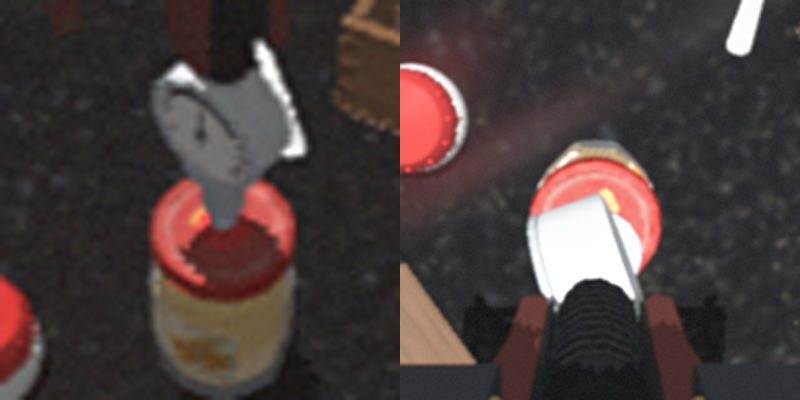

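The picture shows the needle straight up under the heavy band and the plunger foot on the button at about scene (329,235). The force rose by about 3.6 N, which corresponds to half travel. Handing in.

```bash
python3 -c "
from rig import env
print(env.finish_job())"
```

```text
the job is handed in; nothing more can be done
None
```

I stood the fallen jar upright and let go of it, then handed the job in while still holding the gauge upright on its lid button, with the needle in the heavy band (about 7 mm of travel) and the two jars behind left alone; no verdict came back.

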